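# Feed a square tube with the hold-to-open joystick

### The arm

A 6-joint arm with a two-finger parallel gripper is mounted at the origin on the work surface; the furniture and walls round the work are solid. World frame = base frame: x ahead of the robot, y to its left, z up, the work surface at z = 0. Lengths are in mm, angles in rad, forces in N, time in s.
With the tool pointing down it reaches from about 350 to 975 mm from the base axis. Payload 7.1 kg.
Tool frame: the origin (TCP) lies on the front face of the gripper's body, between the roots of the fingers; the fingertips stand 80 mm ahead of it and the grasp point (between the pads) lies 61 mm ahead of it (env.tips_ahead is the distance from the TCP to the fingertips, in mm); z points along the fingers, y is the line along which they close (so a half turn about z gives the same grasp; the last joint's range is limited). The gripper opens to 88 mm and grips with 3 to 60 N. Pads are 20 mm wide; open, the fingers measure 115 mm over their backs; the gripper's body (75 mm by 178 mm) begins 61 mm behind the grasp point.
Start: joints at [1.252, 0.423, 1.63, -0, 1.089, -0.019], TCP at [184.549, 597.116, 302.675] pointing down, gripper open.
Joint ranges: [-3, 3], [-0.9, 2.11], [0.09, 2.58], [-1.31, 4.45], [0.11, 2.69], [-2.54, 2.54]. Speed limits (rad/s): [2.39, 2.39, 3.01, 3.14, 3.14, 3.14].

### API

Orientations are given as a unit quaternion [x, y, z, w].
In Python, from station import env, set_gripper, viewer, workorder gives the robot as it stands. Calls block until the motion is done:
- env.reach(position, orientation): joint-space move of the TCP to a pose.
- env.move_l(position, rot=None, rate=150, f_stop=None): straight line of the TCP; rot=None keeps the orientation; rate is the mean speed in mm/s. With f_stop (N) it stops when the force on the tool has changed by that much, and returns True; else False.
- env.move_joints(angles): joint-space move.
- set_gripper(opening): finger opening in mm; the grip force is fixed at half the most; returns when the fingers have stopped.
- env.hold(seconds).
- env.ik(position, orientation): joint angles nearest the present ones, or None.
- env.read_state(): the state.
- viewer.camera(name): name is "side" or "top" or "wrist"; returns the picture (420x560x3 uint8, blue, green, red); there is no depth.
- viewer.camera_params(name): a dict with "fx", "fy", "cx", "cy" (pixels), "pose" (4x4, takes a point from camera to world coordinates); the wrist camera has in their place "tool_from_camera" (4x4, takes a point from camera to tool coordinates, whose origin is the TCP and whose axes are the flange's). Camera axes: x right, y up, looking along -z (the intrinsics and any distortion apply to the point x, -y, -z); pixel columns grow to the right and rows downward; lengths in mm; the calibration is good to about 2 mm. A picture is of the moment at which its call begins: read the wrist's pose just before it. camera_params takes no time and is no camera call.
A pose or a line that the arm cannot do raises env.IKError and nothing moves.
- workorder.sign_off(): hands the job in; it is judged then, once.
The state is a dict: "time_s": time; "qpos": joint angles; "dq": joint speeds; "tau": joint torques, N m; "tool_pos": TCP position; "orientation": TCP orientation; "force": force on the tool from outside, world axes, zero at the start; "wrist_torque": the same for the moment, N m; "width": finger opening in mm; "grip_force": force on a finger pad.
Only numpy, scipy, OpenCV 4.12 (cv2) and the standard library are available. Lean on these libraries where they do the work, as an engineer would, in place of code of your own. Each camera call takes 0.05 s, during which the arm holds its last target. There are 200 camera calls.

### The job

Push the joystick of the blue two-lane gravity feeder over towards the lane that holds the dark square tube and hold it there until the tube has slid down and lies against the yellow end stop for about a second. Then let go, so that the stick springs back upright and the gates close. Work the stick only: do not touch the tube or the rusty angle iron, keep the angle iron up behind its own gate, and leave the tape measure and the bolt tin where they stand.

Things in the scene. Friction and masses are not known exactly. Their poses are not given: they have to be found in the camera images.
- feeder: Fixed gravity feeder, base 310 x 250 mm: two blue lanes with white liners, either side of a black joystick. Origin on the bench straight below the stick; x = uphill along the lanes, y = left, z up. Lane centres y = +85 and -85 mm, 52 mm wide, slope 27 degrees; floor 110 mm up at the red gates (x = 0), 38 mm at the yellow end stops (x = -143). Rails reach at most 200 mm up. Parts wait at x > 0.
- stick (a joint): Joystick tilt, rad: 0 upright, positive = top leans to the feeder's +y; hard stops at +-0.45. The hinge axis points uphill and slopes 27 degrees like the lanes, 107 mm above the origin. Spring 1.7 N m/rad (about 5 N at the handle at 0.37); let go, it returns upright within half a second. Leaning to one side lowers the gate of that side, fully open from 0.3 rad; the other rises and stays shut.
- stick_grip (a point): Centre of the joystick's black handle, a round grip 32 mm in diameter and 70 mm long, on a 12 mm steel shaft; straight above the hinge point by 122 mm (229 mm above the bench when upright). The handle reaches 38 mm above this point, with a red button on top, and 37 mm below it. Moves with the stick.
- square_tube_center (a point): Centre of the dark grey square steel tube, 30 x 30 x 120 mm, 0.25 kg, lying lengthwise in one lane (left or right varies) against its gate. In the feeder frame about x = +50 mm at the start and x = -96 mm when it lies against the end stop. It slides down in under a second once its gate is open.
- angle_iron_center (a point): Centre of the rusty brown angle iron, 40 x 40 x 120 mm with 5 mm legs, lying lengthwise in the other lane behind its gate, about x = +48 mm in the feeder frame. It must stay there.
- tape: Yellow tape measure, 83 x 37 mm and 64 mm tall, standing on the bench left of the feeder. Origin at the centre of its underside. To be left alone.
- tin: Grey tin of bolts, 75 mm wide and 84 mm tall, standing on the bench left of the feeder. Origin at the centre of its underside. To be left alone.

How it is judged (in metres and radians):
On the way:
1. the square tube lies against the end stop of its lane while the stick is still held over to that side (more than 0.25 rad) for half a second (x of square_tube_center in the frame of feeder between -0.115 and -0.082 m and z of square_tube_center in the frame of feeder below 0.1 m and ((y of square_tube_center in the frame of feeder between 0.06 and 0.11 m and value of joint stick above 0.25 rad) or (y of square_tube_center in the frame of feeder between -0.11 and -0.06 m and value of joint stick below -0.25 rad)) and linear speed of square_tube below 0.03 m/s), for 0.5 s.
At the end, for the whole second after the job is handed in: The square tube rests in its lane against the end stop (within about 15 mm), the stick is back upright within 0.06 rad, and the angle iron is still at rest behind its gate (its centre 35 to 65 mm uphill of the stick) (x of square_tube_center in the frame of feeder between -0.115 and -0.082 m and z of square_tube_center in the frame of feeder below 0.1 m and (y of square_tube_center in the frame of feeder between 0.06 and 0.11 m or y of square_tube_center in the frame of feeder between -0.11 and -0.06 m) and linear speed of each of square_tube, angle_iron below 0.02 m/s and value of joint stick between -0.06 and 0.06 rad and x of angle_iron_center in the frame of feeder between 0.035 and 0.065 m); the robot touches nothing.
It fails at once if the angle iron is let past its gate or knocked out of place (x of angle_iron_center in the frame of feeder below 0.03 m or distance of angle_iron_center from where it was at the start of the episode above 0.03 m).
It fails at once if the robot touches the tube or the angle iron (contact force between any of the fingers, the arm and square_tube above 1 N or contact force between any of the fingers, the arm and angle_iron above 1 N).
It fails at once if the tape measure or the tin is pushed more than 30 mm (distance of any of tape, tin from where it was at the start of the episode above 0.03 m).
It also fails if it takes over 40 s, if anything falls off the work surface, if the arm or the gripper's body presses on something with over 40 N, if the wrist force passes 120 N, or if a joint passes its speed limit or range.

## Working session

There is one attempt and no reset: what is moved stays moved. The work goes in short steps, each a Python script; the robot and the scene stay as the last script left them, time stands still between calls to the robot, and variables do not carry over. Pictures are saved under pics/ and viewed, at most 10 in all, crops included, and the job is handed in when it is done.

```bash
mkdir -p pics
python3 - <<'E'
from station import env, viewer
import cv2
s=env.read_state();print(s['time_s'],s['tool_pos'],s['orientation'])
for n in('top','side','wrist'):
    cv2.imwrite(f'pics/{n}0.png',viewer.camera(n)); print(n,viewer.camera_params(n))
E
```

```text
0.0 [184.41198874 596.72479303 301.91791374] [ 1.49329903e-01  9.88787138e-01 -7.46292930e-04 -1.38488410e-04]
top {'fx': 421.1251365568724, 'fy': 421.1251365568724, 'cx': 282.3550469406352, 'cy': 213.0134446928207, 'pose': array([[ 1.72170624e-02,  9.94934307e-01, -9.90418956e-02,
         4.07865733e+02],
       [-9.99802631e-01,  1.61494261e-02, -1.15713283e-02,
         3.05356763e+01],
       [-9.91324170e-03,  9.92215721e-02,  9.95015983e-01,
         1.09810100e+03],
       [ 0.00000000e+00,  0.00000000e+00,  0.00000000e+00,
         1.00000000e+00]])}
side {'fx': 480.02560465465876, 'fy': 480.02560465465876, 'cx': 272.87334359226134, 'cy': 217.2658249320513, 'pose': array([[-9.96607125e-01, -3.45174470e-02,  7.47180380e-02,
         5.78172223e+02],
       [ 8.09570178e-02, -5.74780576e-01,  8.14293099e-01,
         9.75630897e+02],
       [ 1.48391580e-02,  8.17579253e-01,  5.75624846e-01,
         8.24377969e+02],
       [ 0.00000000e+00,  0.00000000e+00,  0.00000000e+00,
         1.00000000e+00]])}
wrist {'fx': 301.9925672300437, 'fy': 301.9925672300437, 'cx': 281.1270882719522, 'cy': 207.6088408209539, 'tool_from_camera': array([[ 4.57966207e-04,  9.62657702e-01,  2.70721147e-01,
         7.45048793e+01],
       [ 9.99999855e-01, -3.64025607e-04, -3.97213471e-04,
        -5.70537496e-01],
       [-2.83831177e-04,  2.70721289e-01, -9.62657729e-01,
        -8.20608395e+01],
       [ 0.00000000e+00,  0.00000000e+00,  0.00000000e+00,
         1.00000000e+00]])}
```

View pics/top0.png

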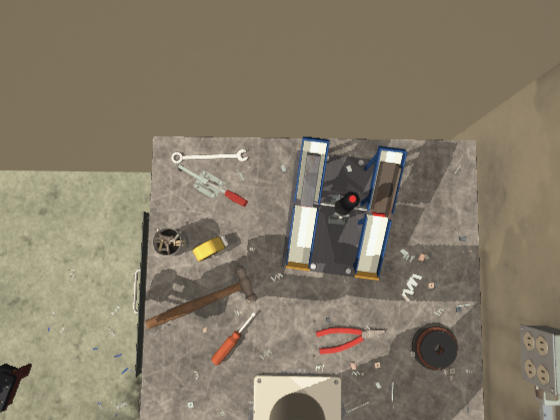

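View pics/side0.png

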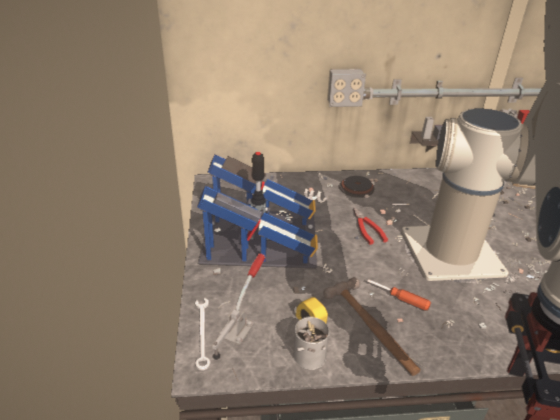

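The tube (dark grey) is in the left lane near (310,175) and the brown angle iron in the right lane near (386,188). The stick button is near (352,199) in top and (258,155) in side. I'll zoom in on both views.

Run:
```python
import cv2,numpy as np
t=cv2.imread('pics/top0.png')[130:285,280:415]; s=cv2.imread('pics/side0.png')[140:275,190:330]
a=cv2.resize(t,None,fx=3,fy=3,interpolation=cv2.INTER_CUBIC); b=cv2.resize(s,None,fx=2.8,fy=2.8,interpolation=cv2.INTER_CUBIC)
c=np.zeros((max(a.shape[0],b.shape[0]),a.shape[1]+b.shape[1],3),np.uint8)
c[:a.shape[0],:a.shape[1]]=a;c[:b.shape[0],a.shape[1]:]=b
print(a.shape,b.shape);cv2.imwrite('pics/crop.png',c)
```

```text
(465, 405, 3) (378, 392, 3)
```

View pics/crop.png

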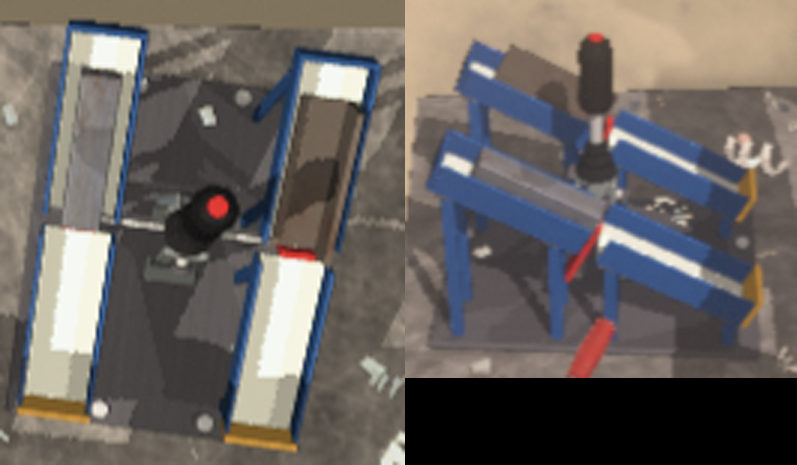

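Measured: button top at (352.3,198.7) and side at (257.9,153.2). Gates in top are at (308.3,206) and (379,214.7). Floor/end-stop joints are at (299.3,264) and (368,272.7). Next I'll fit the feeder pose.

```bash
cat > h.py <<'E'
import numpy as np
from scipy.optimize import least_squares
from scipy.spatial.transform import Rotation as R
def proj(P,p,pose=None):
    T=np.array(p['pose'] if pose is None else pose); c=T[:3,:3].T@(np.asarray(P,float)-T[:3,3])
    return np.array([p['cx']+p['fx']*c[0]/-c[2], p['cy']-p['fy']*c[1]/-c[2]])
def feeder(x,y,yaw,P):
    return np.array([x,y,0])+R.from_euler('z',yaw).apply(P)
E
python3 - <<'E'
from h import *
from station import viewer
t=viewer.camera_params('top');s=viewer.camera_params('side')
# free triangulation of the button
f=lambda P:np.r_[proj(P,t)-(352.3,198.7),proj(P,s)-(257.9,153.2)]
r=least_squares(f,[600,-100,260]);print('button',r.x,r.fun)
obs=[((0,0,267),t,(352.3,198.7)),((0,0,267),s,(257.9,153.2)),((0,85,112),t,(308.3,206)),((0,-85,114),t,(379,214.7)),((-143,85,40),t,(299.3,264)),((-143,-85,40),t,(368,272.7))]
g=lambda q:np.concatenate([proj(feeder(*q,P),c)-uv for P,c,uv in obs])
r=least_squares(g,[600,-100,0]);print(r.x,np.round(r.fun.reshape(-1,2),1))
for P in [(0,0,229),(50,85,150),(48,-85,150)]:print(P,feeder(*r.x,P).round(1),proj(feeder(*r.x,P),t).round(1))
E
```

```text
button [521.2547881  -98.76519612 263.1204372 ] [-0.05164223  0.34607818 -0.43290519 -0.07367487]
[ 5.18315650e+02 -1.00281924e+02 -9.96675964e-02] [[ 1.   1.6]
 [ 0.7 -1.8]
 [-1.3 -1.4]
 [ 0.2 -1.8]
 [-0.1  0.7]
 [-0.8  0. ]]
(0, 0, 229) [ 518.3 -100.3  229. ] [350.4 202.6]
(50, 85, 150) [576.5 -20.7 150. ] [310.2 181. ]
(48, -85, 150) [ 557.6 -189.6  150. ] [384.6 190.4]
```

```bash
cat >> h.py <<'E'
FX,FY,YAW=519.3,-99.7,-0.10
Q=[np.sin(-YAW/2),np.cos(-YAW/2),0,0]
def W(x,y,z): return feeder(FX,FY,YAW,(x,y,z))
E
python3 - <<'E'
from h import *
from station import env, viewer, set_gripper
import cv2
print(env.tips_ahead, R.from_quat(Q).as_matrix().round(3))
p=env.read_state()['tool_pos']
env.move_l(list(p[:2])+[400],rate=250)
env.reach(list(W(0,0,400)),Q)
set_gripper(64)
s=env.read_state();im=viewer.camera('wrist');w=viewer.camera_params('wrist')
print(s['time_s'],s['tool_pos'],s['width'],s['force'])
T=np.eye(4);T[:3,:3]=R.from_quat(s['orientation']).as_matrix();T[:3,3]=s['tool_pos']
pose=T@np.array(w['tool_from_camera']);np.save('pose1.npy',pose)
for P in [(0,0,267),(0,85,112),(0,-85,114),(-143,85,40),(-143,-85,40)]:
    uv=proj(W(*P),w,pose);print(P,uv.round(1))
    cv2.drawMarker(im,tuple(int(round(v)) for v in uv),(0,255,0),cv2.MARKER_CROSS,9,1)
cv2.imwrite('pics/w1.png',im)
E
```

```text
80.0 [[-0.995  0.1    0.   ]
 [ 0.1    0.995  0.   ]
 [ 0.     0.    -1.   ]]
3.9917 [519.30657    -99.71036156 400.01251575] 64.16946505279905 [0.6295145  0.59275993 0.96891031]
(0, 0, 267) [281.7 225.7]
(0, 85, 112) [349.6 184.9]
(0, -85, 114) [212.9 185.1]
(-143, 85, 40) [344.5  70. ]
(-143, -85, 40) [218.3  69.9]
```

View pics/w1.png

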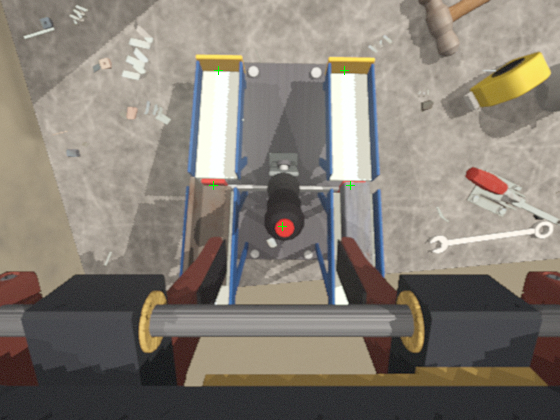

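The wrist view puts the button at (284.5,228), against a prediction of (281.7,225.7). That is about 2 mm in y, so the fit holds. I'll shift by 2 mm, lower with the fingers straddling the handle, and push.

```bash
sed -i 's/^FX,FY,YAW=.*/FX,FY,YAW=520.3,-97.7,-0.10/' h.py
python3 - <<'E'
from h import *
from station import env, viewer
import cv2
Z=292
env.move_l(list(W(0,0,400)),rot=Q,rate=150)
print('down',env.move_l(list(W(0,0,Z)),rate=120,f_stop=8))
f0=env.read_state()['force']; fy=lambda:R.from_euler('z',-YAW).apply(env.read_state()['force']-f0).round(2)
for y in (14,20,40,51):
    print(y,env.move_l(list(W(1,y,Z)),rate=80,f_stop=25)); env.hold(.1);print(fy())
env.hold(1.0)
s=env.read_state();print(s['time_s'],s['tool_pos'],fy())
w=viewer.camera('wrist');a=viewer.camera('side')
cv2.imwrite('pics/w2.png',np.hstack([cv2.resize(w,(400,300)),cv2.resize(a[130:280,180:380],(400,300),interpolation=cv2.INTER_CUBIC)]))
E
```

```text
down False
14 False
[-1.14 -0.02  1.42]
20 False
[-1.34 -0.83  1.45]
40 False
[-1.11 -2.96  5.12]
51 False
[ 0.72 -6.02  2.22]
8.0 [526.44464084 -47.67728436 291.90505395] [ 0.16 -6.09  1.89]
```

View pics/w2.png

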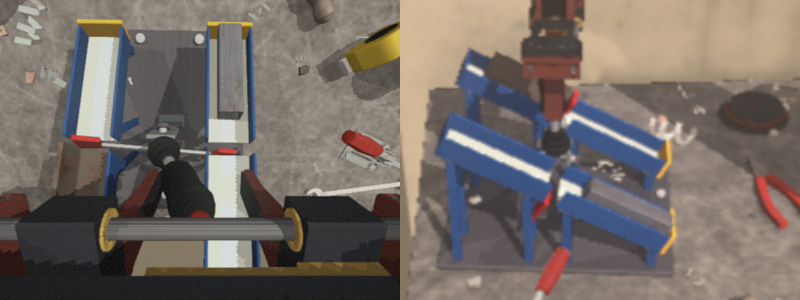

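The tube now lies against the left yellow stop (wrist view (230,25) to (230,115)), and the angle iron is still behind its raised gate. The 6 N side force corresponds to a tilt of about 0.38 rad. I'll hold a little longer, then release and check.

Run:
```python
from h import *
from station import env, viewer
import cv2
Z=292
env.hold(1.0)
env.move_l(list(W(0,0,Z)),rate=60); env.hold(.5)
env.move_l(list(W(0,0,400)),rate=120); env.hold(.5)
s=env.read_state();print(s['time_s'],s['tool_pos'],s['force'])
w=viewer.camera('wrist');a=viewer.camera('side')
cv2.imwrite('pics/w3.png',np.hstack([cv2.resize(w,(400,300)),cv2.resize(a[130:280,180:380],(400,300),interpolation=cv2.INTER_CUBIC)]))
```

```text
12.15 [520.29860096 -97.68108609 399.88347738] [-0.01336813  0.60250688  0.73339052]
```

View pics/w3.png

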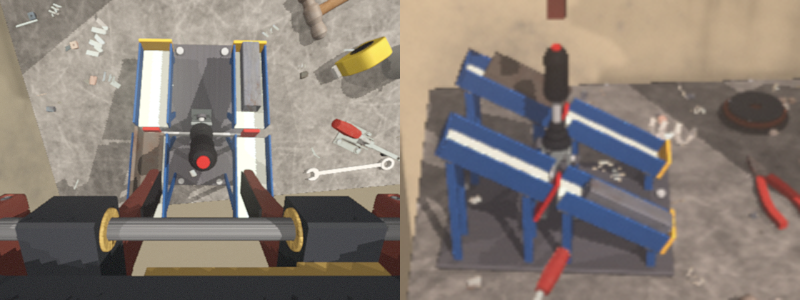

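The stick is upright, with the button at (203,162) in the wrist view. The gates are closed, the tube is at the left stop, the angle iron is in place, and the gripper is clear of everything.

```bash
python3 -c "
from station import workorder
print(workorder.sign_off())"
```

```text
the job is handed in; nothing more can be done
None
```

I've handed the job in: the tube slid down to its yellow end stop while the stick was held over, the stick is back upright with the gates closed, and the angle iron is still behind its gate. The sign-off gave no verdict.

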